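# Pack the dressing jar and snap the lunchbox shut

## Task

Stand the short glass dressing jar upright in the empty half of the lunchbox, setting it down rather than dropping it. Then swing the lunchbox lid over and press its latch edge down against the rubber seal until the clip snaps over the lid's bar and holds the lid shut by itself. Press slowly and only as hard as the clip needs, for the lid cracks above about 25 N, and leave the other things on the counter where they are.

Things in the scene. Friction and masses are not known exactly. Their poses are not given: they have to be found in the camera images.
- lunchbox: Fixed pale grey-green lunchbox, 160 mm (its x) by 220 mm (its y) by 75 mm high, walls and floor 5 mm. Origin: centre of its underside, z up. The clip is mid-way along its -x side (facing the robot's right, +-20 degrees), the hinge along its +x side. A divider 25 mm high at y = 0 parts it: two rice cakes, 26 mm high, in the -y half; the +y half is empty (x -75 to 75, y 2 to 105 mm).
- empty_half (a point): Point on the inner floor of the empty half, 5 mm above the box's underside, a good place for the jar (lunchbox frame: x -10, y 54, z 5 mm). The rubber seal inside the rim narrows the mouth by about 12 mm all round and stands up to 13 mm above the rim at the latch side.
- jar: Loose short glass jar with a white screw cap, 44 mm in diameter and 60 mm high, about 120 g, upright on the counter, closed. Origin at the centre of its underside. The taller, slimmer white bottle near it is not the jar, and they may have swapped places.
- lid (a joint): Lid angle in rad: 0 level with the rim, 1.57 upright; starts at 1.5 to 1.85. A stiff hinge holds it where it is left (about 1 N at the edge moves it). It meets the seal at 0.086; let go before the clip catches, it rises there again. The clip is height-adjustable and may be set anywhere over 8.5 mm, so the catching angle, 0.006 to 0.062, is not known beforehand; 1.5 mm lower is a hard stop.
- lid_hinge (a point): Point on the hinge line, mid-width, at rim height (lunchbox frame: x 80, y 0, z 75 mm). It turns with the lid: the lid extends from here along its own -x, the hinge line is its y. The lid plate is 162 mm long, 220 mm wide; its underside is 0.5 mm and its top 6.5 mm from here along the lid's own z.
- lid_press (a point): The place to press: on the lid's upper face, 137 mm from the hinge line, mid-width, 25 mm from the latch edge. Its z is the outward normal of the upper face. Pressed here, the clip catches at about 8 to 14 N; then the force rises steeply at the hard stop. The lid cracks above 25 N.
- clip (a joint): How far the clip's sprung tongue is pushed outward, in m: 0 at rest, about 0.003 while the lid's bar rides over its nose, 0 again once it has snapped over the bar. The tongue, 30 mm wide, stands 16 to 26 mm above the rim just outside the latch edge.
- shaker: Bystander: slim white seasoning bottle, 38 mm in diameter, 85 mm high, loose. Origin at the centre of its underside.
- cup: Bystander: white cup, 72 mm across, 75 mm high, loose. Origin at the centre of its underside.
- soap: Bystander: white pump soap bottle, 68 mm across, 175 mm high, loose. Origin at the centre of its underside.
There are look-alikes about, which are no part of the job. Leave any blue or pink look-alike of the jar alone.

How it is judged:
By the outcome, as a careful person would: the job done as asked, in the order asked, and still so for the second after the job is handed in, with the robot touching nothing.
It also fails if it takes over 61 s, if anything falls off the work surface, if the arm or the gripper's body presses on something with over 40 N, if the wrist force passes 120 N, or if a joint passes its speed limit or range.

## Robot

A 6-joint arm with a two-finger parallel gripper is mounted at the origin on the work surface. World frame = base frame: x ahead of the robot, y to its left, z up, the work surface at z = 0. Lengths are in m, angles in degrees, forces in N, time in s.
With the tool pointing down it reaches from about 0.375 to 0.975 m from the base axis. Payload 3.8 kg.
Tool frame: the origin (TCP) lies on the mounting face of the last link; the fingertips stand 166 mm ahead of it and the grasp point (between the pads) lies 147 mm ahead of it; z points along the fingers, y is the direction in which the jaws open and shut (so a half turn about z gives the same grasp; the last joint's range is limited). The gripper opens to 88 mm and grips with 3 to 60 N. Pads are 18 mm wide; open, the fingers measure 123 mm over their backs; the gripper's body (75 mm by 187 mm) begins 45 mm behind the grasp point.
Start: joints at [61.14, 15.12, 91.902, -0, 72.978, -2.114], TCP at [0.304, 0.603, 0.405] pointing down, gripper open.
Joint ranges: [-150.88, 150.88], [-54.13, 125.18], [17.81, 147.31], [-75.09, 255.09], [0, 152.58], [-146.25, 146.25]. Speed limits (degrees/s): [147.25, 147.25, 180, 180, 180, 180].

## Interface

Orientations are given as a 3x3 rotation matrix whose columns are the frame's x, y, z axes.
In Python, from station import r, vision, finish_job gives the robot as it stands.
- The arm moves only by the tool send_rows, never from a script. Its argument "plan" is a list of rows, each a list of 3 entries, a list of its own where there are three numbers: the shift along the world's x, y, z in units of 30 mm (1.0 is 30 mm), then the turn, a rotation vector about the world's x, y, z in units of 8 degrees (1.0 is 8 degrees), then the closure, from 0 (fully open) to 1 (shut). In form: [[[dx, dy, dz], [rx, ry, rz], grip], ...]. A call has 1 to 20 rows; each row is the pose to reach, as a shift and turn from the pose commanded when the call began; what a row does not reach only later rows make up. A row lasts 1/8 s, in which the tool goes at most 62.5 mm and 10.7 degrees, less where a joint would pass 70% of its speed; a pose out of reach is approached as far as the arm can. A call with a gripper value outside its range is refused whole. The fingers move at their own pace and stop on an object; "grip_force" is the grip in N (left out, the last holds). Time passes only in rows, so rows that repeat a pose let the fingers close. It gives the time, the measured TCP pose, the force and the opening at its end, in the units of the state.
- r.state(): the state, without advancing time (a new reading comes with each control period).
- vision.grab_frame(name): name is "side" or "top"; returns a dict with "color" (400x640x3 uint8, red, green, blue), "K" (3x3 intrinsics, pixels), "D" ([k1, k2, p1, p2, k3] as OpenCV has them; the pictures are not rectified), "T" (4x4, takes a point from camera to world coordinates). Camera axes: x right, y down, z forward; pixel columns grow to the right and rows downward; lengths in m; the calibration is good to about 2 mm. A picture is of the moment at which its call begins. There is no depth.
- finish_job(): hands the job in, once; it reports no verdict.
The state is a dict: "t": time; "joint_pos": joint angles; "joint_vel": joint speeds; "joint_torque": joint torques, N m; "eef_pos": TCP position; "ee_rot": TCP orientation; "ft_force": force on the tool from outside, world axes, zero at the start; "wrist_torque": the same for the moment, N m; "opening": opening from 0.0 (shut) to 1.0 (fully open).
Only numpy, scipy, OpenCV 4.12 (cv2) and the standard library are available. Lean on these libraries where they do the work, as an engineer would, in place of code of your own. Each camera call takes 0.05 s, during which the arm holds its last target. There are 200 camera calls.

## Working session

There is one attempt and no reset: what is moved stays moved. The work goes in short steps, Python scripts to look and compute and a tool call to move; the robot and the scene stay as the last step left them, time stands still between calls to the robot, and variables do not carry over. Pictures are saved under pics/ and viewed, about 8 in all and at most 12, crops included, and the job is handed in when it is done.

Besides the shell and the picture viewer there is one more tool, called after "Call:" as name(argument=value, ...), one argument or row to a line, values as JSON. send_rows: Moves the arm, as the interface text tells. Its arguments: {"type":"object","properties":{"plan":{"type":"array","items":{"type":"array"}},"grip_force":{"type":"number"}},"required":["plan"]}

```bash
mkdir -p pics; cat > h.py <<'E'
import numpy as np, cv2
from station import r, vision, finish_job
def ray(f,px):
    u=cv2.undistortPoints(np.array([[px]],float),f["K"],np.array(f["D"],float)).ravel()
    T=np.array(f["T"]); return T[:3,3], T[:3,:3]@np.array([u[0],u[1],1.])
def onz(f,px,z):
    o,d=ray(f,px); return o+d*(z-o[2])/d[2]
def proj(f,P):
    T=np.linalg.inv(np.array(f["T"])); P=np.atleast_2d(np.array(P,float))
    rv=cv2.Rodrigues(T[:3,:3])[0]
    return cv2.projectPoints(P,rv,T[:3,3],np.array(f["K"],float),np.array(f["D"],float))[0].reshape(-1,2)
def tri(f1,p1,f2,p2):
    o1,d1=ray(f1,p1);o2,d2=ray(f2,p2)
    s=np.linalg.lstsq(np.c_[d1,-d2],o2-o1,rcond=None)[0]
    a=o1+d1*s[0];b=o2+d2*s[1]; return (a+b)/2,np.linalg.norm(a-b)
def save(f,name): cv2.imwrite("pics/"+name,f["color"][:,:,::-1])
E
python3 - <<'E'
from h import *
print(r.state())
for n in("side","top"):
    f=vision.grab_frame(n); save(f,n+"0.png"); print(n,f["K"],f["D"],np.round(f["T"],3))
E
```

```text
{'t': 0.0, 'joint_pos': array([ 6.11413805e+01,  1.51675765e+01,  9.19789175e+01, -1.17987805e-05,
        7.29782194e+01, -2.11253754e+00]), 'joint_vel': array([-0.01122411, -0.04415651,  0.03719483, -0.00029155, -0.14948393,
       -0.02607353]), 'joint_torque': array([-1.46729613e-03, -5.02098906e+01, -3.56880784e+01,  7.27033499e-02,
        2.91709893e-02, -1.85586537e-04]), 'eef_pos': array([0.30359677, 0.60249472, 0.40342825]), 'ee_rot': array([[-8.93009705e-01,  4.50036180e-01, -1.05039121e-03],
       [ 4.50037399e-01,  8.93007674e-01, -1.90644067e-03],
       [ 8.00401380e-05, -2.17518535e-03, -9.99997631e-01]]), 'ft_force': array([0.43826666, 0.90536389, 0.26924928]), 'wrist_torque': array([-0.0087975 ,  0.02307329, -0.01071565]), 'opening': 1.0032508685696588}
side [[466.910612     0.         315.33900827]
 [  0.         466.910612   203.12070911]
 [  0.           0.           1.        ]] [-0.11144928  0.          0.          0.          0.        ] [[ 0.972 -0.186  0.142  0.424]
 [-0.234 -0.761  0.605 -0.708]
 [-0.004 -0.622 -0.783  0.846]
 [ 0.     0.     0.     1.   ]]
top [[424.7654693    0.         319.18450482]
 [  0.         424.7654693  195.20211854]
 [  0.           0.           1.        ]] [0.03145018 0.         0.         0.         0.        ] [[-0.02  -0.98   0.198  0.371]
 [-1.     0.02  -0.002 -0.11 ]
 [-0.002 -0.198 -0.98   1.077]
 [ 0.     0.     0.     1.   ]]
```

View pics/side0.png

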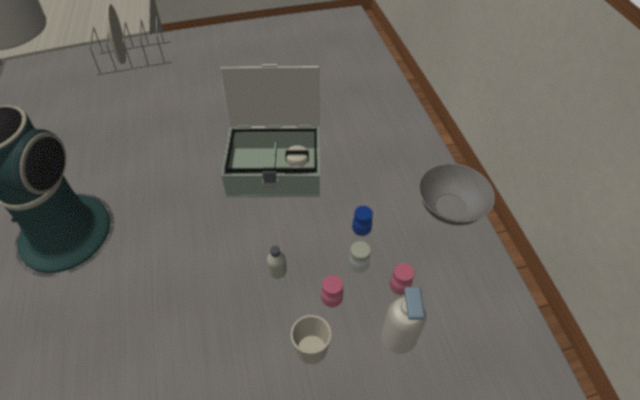

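View pics/top0.png

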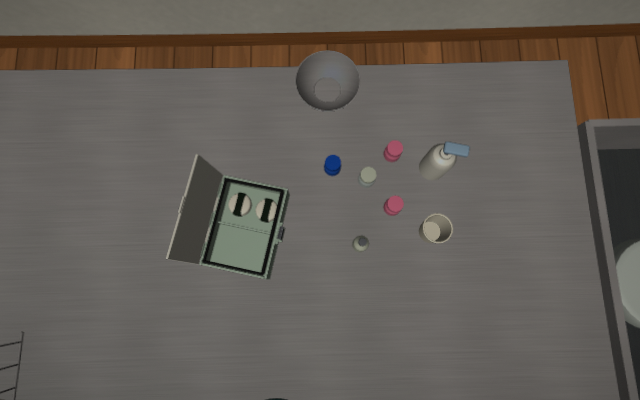

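Top view: the lunchbox is at about (245,227), with its clip to the right at (282,233), the lid upright to the left and the empty half at the bottom (nearest the robot).

What could be taken for the jar, top pixel / side pixel:
- White-capped glass jar: (368,176) / (360,256)
- Slim bottle with a grey top: (361,243) / (277,262)
- Pink: (394,151) and (394,206)
- Blue: (333,166)

I choose the white one at (368,176) and will check it in a close crop.

```bash
python3 - <<'E'
from h import *
t=vision.grab_frame("top"); s=vision.grab_frame("side")
a=cv2.resize(t["color"][145:290,160:300],None,fx=4,fy=4,interpolation=cv2.INTER_CUBIC) #560x580
b=cv2.resize(s["color"][235:280,260:380],(360,135),interpolation=cv2.INTER_CUBIC)
c=cv2.resize(t["color"][160,:][None],(1,1))
tj=cv2.resize(t["color"][150:260,340:400],(240,440),interpolation=cv2.INTER_CUBIC)
im=np.zeros((600,800,3),np.uint8); im[:580,:560]=a; im[:440,560:]=tj
b=cv2.resize(s["color"][238:280,345:385],(160,160),interpolation=cv2.INTER_CUBIC) if 0 else cv2.resize(b,(240,90)); im[450:540,560:]=b
cv2.imwrite("pics/crop1.png",np.clip(im[:,:,::-1].astype(float)*1.5,0,255).astype(np.uint8))
E
```

```text
(no output)
```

View pics/crop1.png

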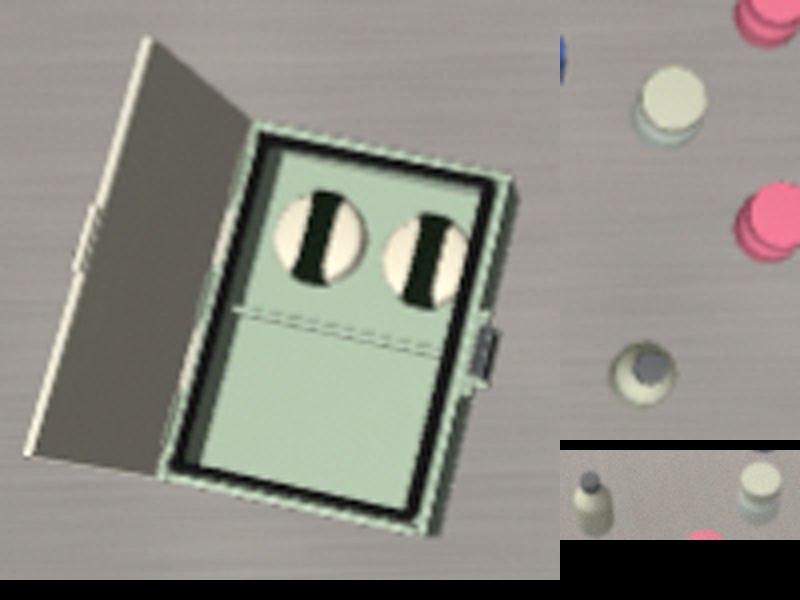

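The crop confirms the choice: a wide white cap on short clear glass at crop (673,100). The slim bottle at (643,373) has a grey nozzle. The rim corners sit at crop (255,124), (512,180), (428,532) and (165,475). The lid's top edge runs from (148,38) to (28,455).

```bash
python3 - <<'E'
from h import *
t=vision.grab_frame("top"); s=vision.grab_frame("side")
def cap(f,x0,x1,y0,y1):
    c=f["color"][y0:y1,x0:x1]; v=c.min(2); 
    bg=np.median(v); m=(v>(bg+ (np.percentile(v,99)-bg)*0.5)).astype(np.uint8)
    n,l,st,ce=cv2.connectedComponentsWithStats(m); i=1+np.argmax(st[1:,4]); print(st[i],ce[i]+[x0,y0]); return ce[i]+[x0,y0]
pt=cap(t,352,384,158,195); ps=cap(s,342,380,236,275)
print("jar top z.06",onz(t,pt,.06),"side z.055",onz(s,ps,.055),tri(t,pt,s,ps))
C=np.array([(255,124),(512,180),(428,532),(165,475)])/4+[160,145]-0.4
R=np.array([onz(t,p,.075) for p in C]); print(R); 
for i in range(4): print(np.linalg.norm(R[i]-R[i-1]))
c=R.mean(0); # order: hinge-far, latch-far, latch-near, hinge-near
xa=(R[0]+R[3]-R[1]-R[2]); ya=(R[2]+R[3]-R[0]-R[1])
print("c",c,"yaw from x",np.degrees(np.arctan2(xa[1],xa[0])),"yaw from y",np.degrees(np.arctan2(-ya[0],ya[1])))
yaw=np.arctan2(xa[1]-ya[0],xa[0]+ya[1]); print(np.degrees(yaw))
Rz=np.array([[np.cos(yaw),-np.sin(yaw),0],[np.sin(yaw),np.cos(yaw),0],[0,0,1]]); o=np.array([c[0],c[1],0])
np.savez("box.npz",o=o,R=Rz)
for n,p in dict(empty=(-.01,.054,.005),hinge=(.08,0,.075),press=(-.057,0,.0815)).items(): print(n,o+Rz@np.array(p))
# check on side view
P=[o+Rz@np.array(p) for p in [(-.08,-.11,.075),(-.08,.11,.075),(.08,.11,.075),(.08,-.11,.075),(-.08,-.11,0),(-.08,.11,0)]]
im=s["color"][:,:,::-1].copy()
for p in proj(s,P): cv2.drawMarker(im,tuple(np.round(p).astype(int)),(0,0,255),0,3)
for th in (1.5,1.6,1.7,1.8):
    Q=[o+Rz@(np.array([.08,y,.075])+np.array([-.162*np.cos(th)+.0065*np.sin(th),0,.162*np.sin(th)+.0065*np.cos(th)])) for y in(-.11,.11)]
    print(th,proj(t,Q),proj(s,Q))
print("lid seen top",np.array([(148,38),(28,455)])/4+[160,145])
a=cv2.resize(im[50:210,200:340],(560,640)); cv2.imwrite("pics/side_chk.png",a[:600])
E
```

```text
[  9   9  15  15 181] [368.02209945 174.02209945]
[  9   5  19  16 233] [359.98712446 248.67811159]
jar top z.06 [ 0.62768694 -0.233524    0.06      ] side z.055 [ 0.62799781 -0.23202278  0.055     ] (array([ 0.62771359, -0.23375216,  0.05798203]), np.float64(0.0009364369181314592))
[[ 0.62707381  0.11951832  0.075     ]
 [ 0.58916112 -0.03608893  0.075     ]
 [ 0.38189779  0.01344952  0.075     ]
 [ 0.41778114  0.16629076  0.075     ]]
0.2144553221768913
0.16015925071772616
0.21310125751117576
0.15699699718769014
c [0.50397847 0.06579242 0.075     ] yaw from x 76.54495183662581 yaw from y 76.98154192524466
76.79560633167625
empty [0.4491219  0.06839178 0.005     ]
hinge [0.52225251 0.14367733 0.075     ]
press [0.49095821 0.01029942 0.0815    ]
1.5 [[208.54056723 155.75481609]
 [179.07428891 261.86708928]] [[319.20444628  71.87960906]
 [218.25358678  73.21204188]]
1.6 [[200.91875519 154.20534353]
 [171.07107119 260.14358244]] [[319.12158679  67.59604553]
 [219.25021446  68.92874446]]
1.7 [[193.59035516 152.9017014 ]
 [163.43379519 258.47948721]] [[319.0396844   64.0486188 ]
 [220.33166342  65.37560382]]
1.8 [[186.66525734 151.86198074]
 [156.27857754 256.89995293]] [[318.95978946  61.25626039]
 [221.48038806  62.57200674]]
lid seen top [[197.   154.5 ]
 [167.   258.75]]
```

View pics/side_chk.png

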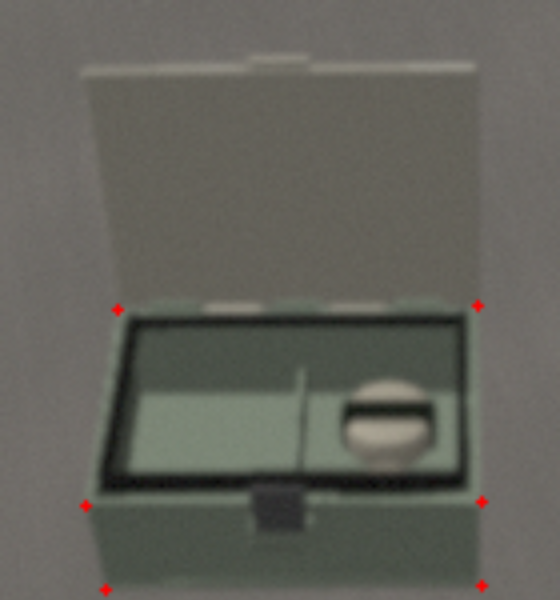

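The box is at (0.504, 0.066) with yaw 76.8°, and the model corners overlay the side view within about 2 mm. The lid angle is about 1.65. The jar is at (0.628, -0.2335), and the two views agree within 1.5 mm. I'll lift over the lid and go above the jar, with the jaws along the box's y axis.

Call:
send_rows(
  plan=[
    [[0,0,2],[0,0,0],0.15],
    [[1,-3,3.2],[0,0,-2],0.15],
    [[10.8,-27.88,3.2],[0,0,-9.55],0.15],
    [[10.8,-27.88,3.2],[0,0,-9.55],0.15],
    [[10.8,-27.88,3.2],[0,0,-9.55],0.15],
    [[10.8,-27.88,3.2],[0,0,-9.55],0.15],
    [[10.8,-27.88,3.2],[0,0,-9.55],0.15],
    [[10.8,-27.88,3.2],[0,0,-9.55],0.15],
    [[10.8,-27.88,3.2],[0,0,-9.55],0.15],
    [[10.8,-27.88,3.2],[0,0,-9.55],0.15],
    [[10.8,-27.88,3.2],[0,0,-9.55],0.15],
    [[10.8,-27.88,3.2],[0,0,-9.55],0.15],
    [[10.8,-27.88,3.2],[0,0,-9.55],0.15],
    [[10.8,-27.88,3.2],[0,0,-9.55],0.15],
    [[10.8,-27.88,3.2],[0,0,-9.55],0.15],
    [[10.8,-27.88,0],[0,0,-9.55],0.15],
    [[10.8,-27.88,0],[0,0,-9.55],0.15],
    [[10.8,-27.88,-2],[0,0,-9.55],0.15],
    [[10.8,-27.88,-2],[0,0,-9.55],0.15],
    [[10.8,-27.88,-2],[0,0,-9.55],0.15],
  ],
  grip_force=12,
)

```text
t: 2.8
eef_pos: [0.6284, -0.2337, 0.3465]
ee_rot: [[0.227, 0.974, 0.002], [0.974, -0.227, -0.001], [-0.0, 0.002, -1.0]]
ft_force: [0.6, 0.6, 1.0]
opening: 0.848
```

Call:
send_rows(
  plan=[
    [[0,0,-1.5],[0,0,0],0.15],
    [[0,0,-3],[0,0,0],0.15],
    [[0,0,-4],[0,0,0],0.15],
    [[0,0,-4.7],[0,0,0],0.15],
    [[0,0,-5.07],[0,0,0],0.15],
    [[0,0,-5.07],[0,0,0],0.15],
    [[0,0,-5.07],[0,0,0],0.3],
    [[0,0,-5.07],[0,0,0],0.45],
    [[0,0,-5.07],[0,0,0],0.6],
    [[0,0,-5.07],[0,0,0],0.6],
    [[0,0,-5.07],[0,0,0],0.6],
    [[0,0,-5.07],[0,0,0],0.6],
  ],
  grip_force=12,
)

```text
t: 4.3
eef_pos: [0.6281, -0.2338, 0.1932]
ee_rot: [[0.227, 0.974, 0.001], [0.974, -0.227, -0.0], [-0.0, 0.001, -1.0]]
ft_force: [0.1, -0.6, 4.5]
opening: 0.48
```

Call:
send_rows(
  plan=[
    [[0,0,0.3],[0,0,0],0.65],
    [[0,0,1],[0,0,0],0.65],
    [[0,0,2.5],[0,0,0],0.65],
    [[0,0,4],[0,0,0],0.65],
    [[0,0,5],[0,0,0],0.65],
    [[0,0,5],[0,0,0],0.65],
    [[-1,1.7,5],[0,0,0],0.65],
    [[-1.9,3.4,5],[0,0,0],0.65],
    [[-2.9,5,5],[0,0,0],0.65],
    [[-3.9,6.7,5],[0,0,0],0.65],
    [[-4.8,8.3,5],[0,0,0],0.65],
    [[-5.4,9.3,5],[0,0,0],0.65],
    [[-5.77,10.02,5],[0,0,0],0.65],
    [[-5.77,10.02,5],[0,0,0],0.65],
    [[-5.77,10.02,5],[0,0,0],0.65],
    [[-5.77,10.02,5],[0,0,0],0.65],
  ],
  grip_force=15,
)

```text
t: 6.3
eef_pos: [0.455, 0.0663, 0.3423]
ee_rot: [[0.228, 0.974, -0.0], [0.974, -0.228, -0.0], [-0.0, -0.0, -1.0]]
ft_force: [0.0, 0.2, -1.3]
opening: 0.481
```

```bash
python3 - <<'E'
from h import *
print(r.state()["opening"],r.state()["ft_force"])
t=vision.grab_frame("top"); s=vision.grab_frame("side")
a=cv2.resize(t["color"][145:295,160:300],(374,400),interpolation=cv2.INTER_CUBIC)
b=cv2.resize(s["color"][60:220,200:360],(400,400),interpolation=cv2.INTER_CUBIC)
cv2.imwrite("pics/over.png",np.clip(np.hstack([a,b])[:,:,::-1]*1.4,0,255).astype(np.uint8))
E
```

```text
0.4806631363977948 [ 0.02856517  0.16513336 -1.31846764]
```

View pics/over.png

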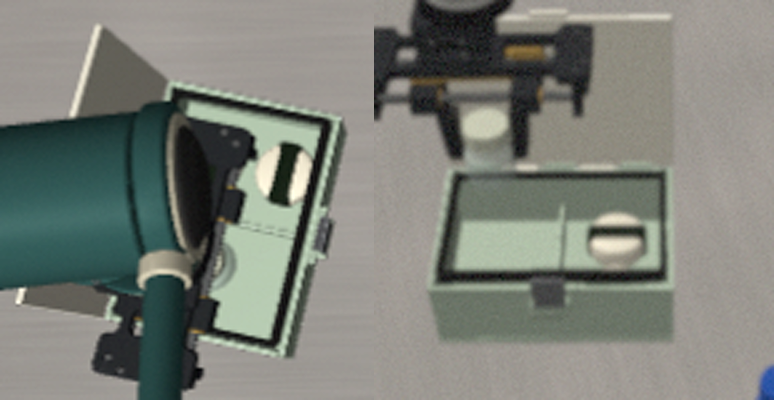

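The jar is held upright above the empty half; its weight reads -1.3 N. Next I lower it, slowly at the end.

Call:
send_rows(
  plan=[
    [[0,0,-1],[0,0,0],0.65],
    [[0,0,-2],[0,0,0],0.65],
    [[0,0,-2.8],[0,0,0],0.65],
    [[0,0,-3.5],[0,0,0],0.65],
    [[0,0,-4],[0,0,0],0.65],
    [[0,0,-4.4],[0,0,0],0.65],
    [[0,0,-4.6],[0,0,0],0.65],
    [[0,0,-4.7],[0,0,0],0.65],
    [[0,0,-4.74],[0,0,0],0.65],
    [[0,0,-4.74],[0,0,0],0.65],
  ],
)

```text
t: 7.65
eef_pos: [0.4549, 0.067, 0.2008]
ee_rot: [[0.227, 0.974, 0.001], [0.974, -0.227, 0.0], [0.0, 0.001, -1.0]]
ft_force: [-0.0, -0.3, -1.6]
opening: 0.478
```

Call:
send_rows(
  plan=[
    [[0,0,-0.03],[0,0,0],0.65],
    [[0,0,-0.06],[0,0,0],0.65],
    [[0,0,-0.09],[0,0,0],0.65],
    [[0,0,-0.12],[0,0,0],0.65],
    [[0,0,-0.12],[0,0,0],0.65],
  ],
)

```text
t: 8.28
eef_pos: [0.4549, 0.067, 0.198]
ee_rot: [[0.227, 0.974, -0.0], [0.974, -0.227, -0.0], [-0.0, -0.0, -1.0]]
ft_force: [-4.8, -0.9, 9.9]
opening: 0.477
```

Contact with the floor at the expected height. I back off slightly and release with a small opening.

Call:
send_rows(
  plan=[
    [[0,0,0.03],[0,0,0],0.6],
    [[0,0,0.03],[0,0,0],0.5],
    [[0,0,0.03],[0,0,0],0.45],
    [[0,0,0.03],[0,0,0],0.41],
    [[0,0,0.03],[0,0,0],0.41],
    [[0,0,0.03],[0,0,0],0.41],
    [[0,0,0.3],[0,0,0],0.41],
    [[0,0,0.8],[0,0,0],0.41],
    [[0,0,1.5],[0,0,0],0.41],
    [[0,0,3],[0,0,0],0.41],
    [[0,0,4.5],[0,0,0],0.41],
    [[0,0,6],[0,0,0],0.41],
    [[0,-1.5,6],[0,0,0],0.6],
    [[0,-3,6],[0,0,0],0.9],
    [[0,-5,6],[0,0,0],0.9],
    [[0,-7,6],[0,0,0],1],
    [[0,-7,6],[0,0,0],1],
  ],
)

```text
t: 10.4
eef_pos: [0.4544, -0.1464, 0.3783]
ee_rot: [[0.233, 0.972, 0.002], [0.972, -0.233, -0.002], [-0.001, 0.002, -1.0]]
ft_force: [0.1, 0.9, -0.7]
opening: 0.045
```

```bash
python3 - <<'E'
from h import *
print(r.state()["opening"],r.state()["ft_force"])
t=vision.grab_frame("top"); s=vision.grab_frame("side")
a=cv2.resize(t["color"][145:295,160:300],(374,400),interpolation=cv2.INTER_CUBIC)
b=cv2.resize(s["color"][60:220,200:360],(400,400),interpolation=cv2.INTER_CUBIC)
cv2.imwrite("pics/placed.png",np.clip(np.hstack([a,b])[:,:,::-1]*1.4,0,255).astype(np.uint8))
E
```

```text
0.044702899066428846 [ 0.08896916  0.87227936 -0.66943141]
```

View pics/placed.png

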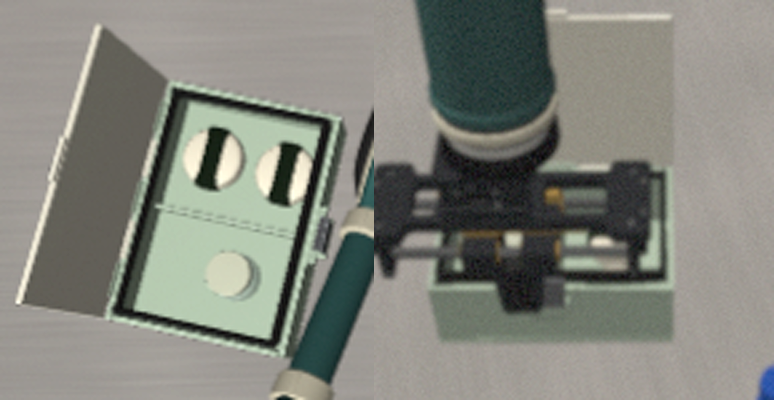

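The jar stands upright in the empty half, cap at crop (230,273), and the lid has not moved. Now I go over and behind the lid with the fingers shut.

Call:
send_rows(
  plan=[
    [[0,0,1.5],[0,0,0],1],
    [[0,0,3],[0,0,0],1],
    [[0.4,1.9,3],[0,0,0],1],
    [[0.9,3.8,3],[0,0,0],1],
    [[1.3,5.7,3],[0,0,0],1],
    [[1.8,7.6,3],[0,0,0],1],
    [[2.2,9.5,3],[0,0,0],1],
    [[2.66,11.34,3],[0,0,0],1],
    [[2.66,11.34,3],[0,0,0],1],
    [[2.66,11.34,3],[0,0,0],1],
    [[2.66,11.34,1.5],[0,0,0],1],
    [[2.66,11.34,0],[0,0,0],1],
    [[2.66,11.34,0],[0,0,0],1],
  ],
  grip_force=20,
)

```text
t: 12.12
eef_pos: [0.5323, 0.1955, 0.3729]
ee_rot: [[0.229, 0.973, -0.008], [0.973, -0.229, -0.003], [-0.005, -0.007, -1.0]]
ft_force: [-0.6, -1.2, 0.6]
opening: 0.006
```

```bash
python3 - <<'E'
from h import *
b=np.load("box.npz");o,R=b["o"],b["R"]
st=r.state(); c=np.array([.5347,.1972,.3772]); print(st["eef_pos"],st["ft_force"])
for th in (1.6,1.5,1.4,1.3,1.2,1.1,1.,.9,.8,.7,.6,.5,.4,.3,.2,.12,.086,.03):
    rr=.137 ; x=.08-rr*np.cos(th)+.0065*np.sin(th); z=.075+rr*np.sin(th)+.0065*np.cos(th)
    k=min(1,max(0,(th-.1)/.3))  # corner contact -> centred at the end
    w=o+R@np.array([x+.009*k,0,z]); tcp=w+[0,0,.166]
    print(th,np.round((tcp-c)/.03,2),tcp.round(4))
E
```

```text
[0.53231274 0.19551219 0.37291876] [-0.56936521 -1.22321892  0.5828376 ]
1.6 [-0.27 -1.15  0.02] [0.5267 0.1627 0.3778]
1.5 [-0.37 -1.6   0.03] [0.5236 0.1493 0.3781]
1.4 [-0.47 -2.04 -0.  ] [0.5205 0.136  0.3771]
1.3 [-0.58 -2.48 -0.08] [0.5174 0.1229 0.3747]
1.2 [-0.68 -2.91 -0.21] [0.5144 0.11   0.371 ]
1.1 [-0.78 -3.32 -0.37] [0.5114 0.0976 0.366 ]
1.0 [-0.87 -3.72 -0.58] [0.5086 0.0857 0.3598]
0.9 [-0.96 -4.09 -0.83] [0.506  0.0745 0.3524]
0.8 [-1.04 -4.44 -1.11] [0.5036 0.0641 0.3438]
0.7 [-1.11 -4.76 -1.43] [0.5013 0.0545 0.3342]
0.6 [-1.18 -5.04 -1.78] [0.4993 0.0459 0.3237]
0.5 [-1.24 -5.29 -2.16] [0.4976 0.0384 0.3124]
0.4 [-1.29 -5.5  -2.56] [0.4961 0.0321 0.3003]
0.3 [-1.35 -5.77 -2.98] [0.4942 0.024  0.2877]
0.2 [-1.4  -6.   -3.42] [0.4926 0.0171 0.2746]
0.12 [-1.44 -6.15 -3.78] [0.4915 0.0126 0.2639]
0.086 [-1.45 -6.2  -3.93] [0.4912 0.0113 0.2592]
0.03 [-1.46 -6.22 -4.19] [0.491  0.0105 0.2516]
```

Call:
send_rows(
  plan=[
    [[-0.1,-0.6,0],[0,0,0],1],
    [[-0.27,-1.15,0.02],[0,0,0],1],
    [[-0.37,-1.6,0.03],[0,0,0],1],
    [[-0.47,-2.04,0],[0,0,0],1],
    [[-0.58,-2.48,-0.08],[0,0,0],1],
    [[-0.68,-2.91,-0.2],[0,0,0],1],
    [[-0.78,-3.32,-0.37],[0,0,0],1],
    [[-0.87,-3.72,-0.58],[0,0,0],1],
    [[-0.96,-4.09,-0.83],[0,0,0],1],
    [[-1.04,-4.44,-1.11],[0,0,0],1],
    [[-1.11,-4.76,-1.43],[0,0,0],1],
    [[-1.18,-5.04,-1.78],[0,0,0],1],
    [[-1.24,-5.29,-2.16],[0,0,0],1],
    [[-1.29,-5.5,-2.56],[0,0,0],1],
    [[-1.35,-5.77,-2.98],[0,0,0],1],
    [[-1.35,-5.77,-2.98],[0,0,0],1],
  ],
)

```text
t: 14.12
eef_pos: [0.4931, 0.0235, 0.2858]
ee_rot: [[0.228, 0.974, -0.003], [0.974, -0.228, -0.0], [-0.001, -0.003, -1.0]]
ft_force: [0.4, 0.4, 0.5]
opening: 0.003
```

```bash
python3 - <<'E'
from h import *
print(r.state()["eef_pos"],r.state()["ft_force"])
t=vision.grab_frame("top"); s=vision.grab_frame("side")
a=cv2.resize(t["color"][145:295,160:300],(374,400),interpolation=cv2.INTER_CUBIC)
b=cv2.resize(s["color"][60:220,200:360],(400,400),interpolation=cv2.INTER_CUBIC)
cv2.imwrite("pics/swing.png",np.clip(np.hstack([a,b])[:,:,::-1]*1.4,0,255).astype(np.uint8))
E
```

```text
[0.49314987 0.02354405 0.28582007] [0.43739543 0.44523782 0.49555938]
```

View pics/swing.png

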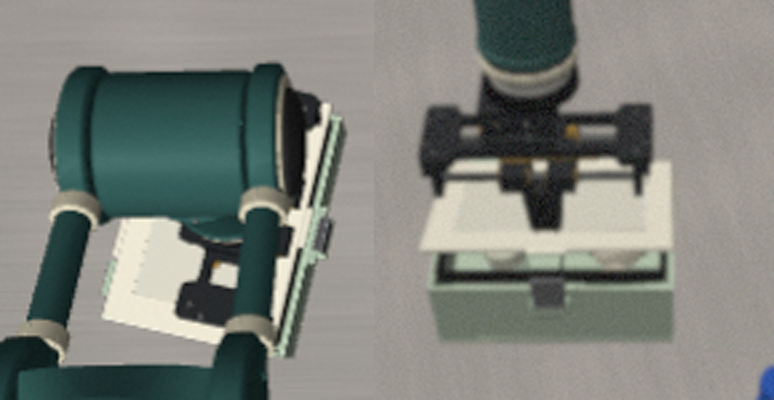

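The lid is nearly closed at about 0.3 rad, with the fingertips mid-width on its upper face. I bring it down to the seal.

Call:
send_rows(
  plan=[
    [[-0.03,-0.15,-0.2],[0,0,0],1],
    [[-0.05,-0.25,-0.4],[0,0,0],1],
    [[-0.07,-0.33,-0.6],[0,0,0],1],
    [[-0.09,-0.39,-0.75],[0,0,0],1],
    [[-0.1,-0.42,-0.85],[0,0,0],1],
    [[-0.1,-0.43,-0.9],[0,0,0],1],
    [[-0.1,-0.43,-0.93],[0,0,0],1],
    [[-0.1,-0.43,-0.95],[0,0,0],1],
    [[-0.1,-0.43,-0.95],[0,0,0],1],
  ],
)

```text
t: 15.35
eef_pos: [0.491, 0.0113, 0.2595]
ee_rot: [[0.227, 0.974, -0.0], [0.974, -0.227, 0.0], [-0.0, -0.0, -1.0]]
ft_force: [-2.8, 1.6, 5.1]
opening: 0.003
```

Call:
send_rows(
  plan=[
    [[0,0,-0.02],[0,0,0],1],
    [[0,0,-0.04],[0,0,0],1],
    [[0,0,-0.06],[0,0,0],1],
    [[0,0,-0.06],[0,0,0],1],
  ],
)

```text
t: 15.85
eef_pos: [0.4909, 0.0112, 0.2579]
ee_rot: [[0.227, 0.974, -0.0], [0.974, -0.227, -0.0], [-0.0, -0.0, -1.0]]
ft_force: [-4.3, 1.0, 7.5]
opening: 0.004
```

Call:
send_rows(
  plan=[
    [[0,0,-0.02],[0,0,0],1],
    [[0,0,-0.04],[0,0,0],1],
    [[0,0,-0.05],[0,0,0],1],
    [[0,0,-0.05],[0,0,0],1],
  ],
)

```text
t: 16.35
eef_pos: [0.4909, 0.0111, 0.2562]
ee_rot: [[0.227, 0.974, -0.001], [0.974, -0.227, -0.001], [-0.001, -0.0, -1.0]]
ft_force: [-3.7, 0.8, 7.3]
opening: 0.002
```

Call:
send_rows(
  plan=[
    [[0,0,-0.02],[0,0,0],1],
    [[0,0,-0.04],[0,0,0],1],
    [[0,0,-0.05],[0,0,0],1],
    [[0,0,-0.05],[0,0,0],1],
  ],
)

```text
t: 16.85
eef_pos: [0.4909, 0.011, 0.255]
ee_rot: [[0.227, 0.974, -0.001], [0.974, -0.227, -0.001], [-0.001, -0.0, -1.0]]
ft_force: [-4.2, -0.8, 8.6]
opening: 0.004
```

Call:
send_rows(
  plan=[
    [[0,0,-0.02],[0,0,0],1],
    [[0,0,-0.04],[0,0,0],1],
    [[0,0,-0.04],[0,0,0],1],
  ],
)

```text
t: 17.23
eef_pos: [0.491, 0.011, 0.2546]
ee_rot: [[0.227, 0.974, -0.001], [0.974, -0.227, -0.001], [-0.001, -0.0, -1.0]]
ft_force: [-6.9, -0.1, 14.8]
opening: 0.009
```

Call:
send_rows(
  plan=[
    [[0,0,-0.01],[0,0,0],1],
    [[0,0,-0.01],[0,0,0],1],
  ],
)

```text
t: 17.48
eef_pos: [0.491, 0.011, 0.2546]
ee_rot: [[0.227, 0.974, -0.001], [0.974, -0.227, -0.001], [-0.001, -0.001, -1.0]]
ft_force: [-8.9, -0.2, 16.4]
opening: 0.005
```

```bash
python3 - <<'E'
from h import *
print(r.state()["eef_pos"],r.state()["ft_force"],r.state()["wrist_torque"])
t=vision.grab_frame("top"); s=vision.grab_frame("side")
a=cv2.resize(t["color"][190:260,260:300],(228,400),interpolation=cv2.INTER_CUBIC)
b=cv2.resize(s["color"][130:210,220:330],(550,400),interpolation=cv2.INTER_CUBIC)
cv2.imwrite("pics/press.png",np.clip(np.hstack([a,b])[:,:,::-1]*1.4,0,255).astype(np.uint8))
E
```

```text
[0.49095232 0.01097009 0.25456596] [-8.85758827 -0.16460807 16.4453594 ] [-0.21308384  1.37321883 -0.07590645]
```

View pics/press.png

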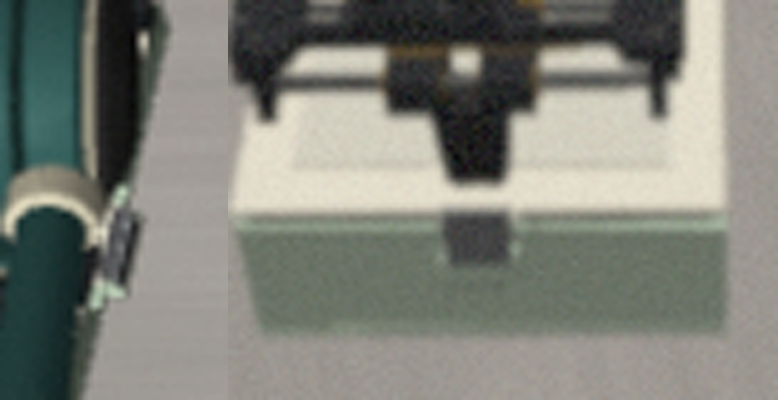

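At z=0.2546 the force rises without motion, which is the hard stop. It lies about 1.6 mm below the small force dip at 0.2562, so the clip has probably caught. I ease off slowly: if it latched, the force should vanish by about 0.2565; if not, the lid follows up to 0.2595.

Call:
send_rows(
  plan=[
    [[0,0,0.03],[0,0,0],1],
    [[0,0,0.06],[0,0,0],1],
    [[0,0,0.09],[0,0,0],1],
    [[0,0,0.1],[0,0,0],1],
    [[0,0,0.1],[0,0,0],1],
  ],
)

```text
t: 18.2
eef_pos: [0.4909, 0.011, 0.2562]
ee_rot: [[0.227, 0.974, -0.0], [0.974, -0.227, -0.001], [-0.001, -0.0, -1.0]]
ft_force: [-3.6, 0.0, 6.1]
opening: 0.004
```

Call:
send_rows(
  plan=[
    [[0,0,0.02],[0,0,0],1],
    [[0,0,0.04],[0,0,0],1],
    [[0,0,0.04],[0,0,0],1],
  ],
)

```text
t: 18.58
eef_pos: [0.4911, 0.0111, 0.2567]
ee_rot: [[0.227, 0.974, 0.0], [0.974, -0.227, -0.0], [-0.0, 0.0, -1.0]]
ft_force: [-0.1, 0.5, 0.6]
opening: 0.008
```

The force is gone at 0.2567, while on the way down it was already 5 N at 0.2595. The clip holds the lid. I retract and check.

Call:
send_rows(
  plan=[
    [[0,0,1],[0,0,0],1],
    [[0,0,3],[0,0,0],1],
    [[0,0,5],[0,0,0],1],
    [[0,-2,6],[0,0,0],1],
    [[0,-4,7],[0,0,0],1],
    [[0,-6,7],[0,0,0],1],
    [[0,-8,7],[0,0,0],1],
    [[0,-8,7],[0,0,0],1],
    [[0,-8,7],[0,0,0],1],
    [[0,-8,7],[0,0,0],1],
  ],
)

```text
t: 19.82
eef_pos: [0.4911, -0.2276, 0.4665]
ee_rot: [[0.226, 0.974, -0.0], [0.974, -0.226, 0.001], [0.001, -0.0, -1.0]]
ft_force: [-0.6, 0.7, 0.3]
opening: 0.005
```

```bash
python3 - <<'E'
from h import *
print(r.state()["t"],r.state()["eef_pos"],r.state()["ft_force"])
t=vision.grab_frame("top"); s=vision.grab_frame("side")
a=cv2.resize(t["color"][130:290,160:480],(800,400),interpolation=cv2.INTER_CUBIC)
b=cv2.resize(s["color"][130:210,220:330],(275,200),interpolation=cv2.INTER_CUBIC)
c=cv2.resize(s["color"][60:400,180:520],(200,200),interpolation=cv2.INTER_AREA)
im=np.zeros((600,800,3),np.uint8); im[:400]=a; im[400:,:275]=b; im[400:,300:500]=c
cv2.imwrite("pics/end.png",np.clip(im[:,:,::-1]*1.4,0,255).astype(np.uint8))
E
```

```text
19.825 [ 0.49108017 -0.2275851   0.46651553] [-0.60242414  0.70418262  0.29252113]
```

View pics/end.png

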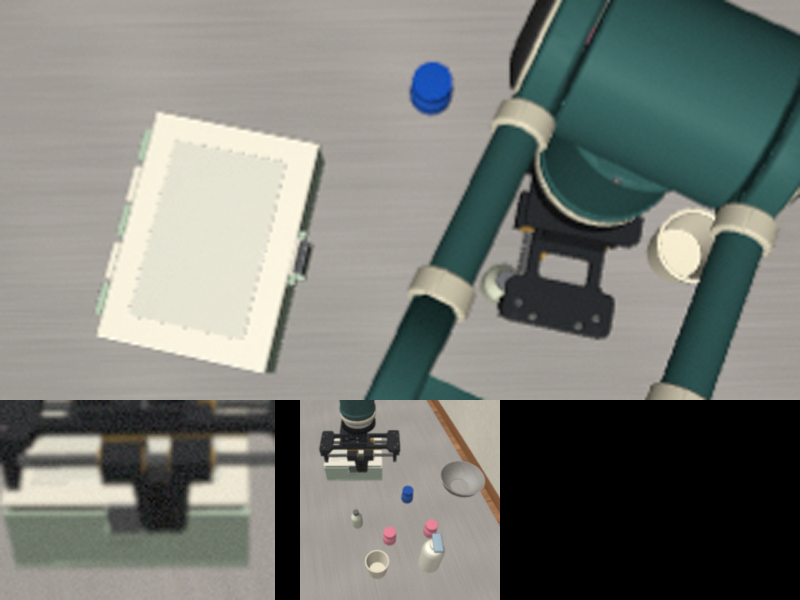

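The lid lies closed and flat, the tongue is over its edge, and the bystanders are where they were. I hand in.

```bash
python3 -c "
from h import *
print(finish_job())"
```

```text
the job is handed in; nothing more can be done
None
```

The job is done and handed in at about 20 s of the 61 s allowed: the jar stands upright in the empty half and the lid is shut under its clip.

- **Jar:** I lowered it to contact with the box floor, about 10 N on the wrist, before opening the fingers. The picture after release showed it upright. The lid now hides it, so that was the last look at it.
- **Lid:** I pressed it down in small steps. The force showed a slight dip at a tool height of about 0.256 m, and the lid met the hard stop 1.6 mm lower. The highest vertical force read was 16.4 N, about 18.7 N with the sideways part, under the 25 N limit.
- **Latch check:** The force had vanished by a tool height of 0.2567 m on easing off, though on the way down it was already 5 N at 0.2595 m. So the clip, not the gripper, holds the lid. The last picture shows the lid flat about a second after I let go. I did not see the clip snap in a picture, so the latch rests on these forces.
- **Other things:** The last pictures show the shaker, cup, soap, blue and pink jars and the bowl where they stood. In the top view the arm hid part of the counter.

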